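# Hang the craft pail on the riser's double hook

### The arm

A 6-joint arm with a two-finger parallel gripper is mounted at the origin on the work surface. World frame = base frame: x ahead of the robot, y to its left, z up, the work surface at z = 0. Lengths are in m, angles in rad, forces in N, time in s.
With the tool pointing down it reaches from about 0.275 to 0.85 m from the base axis. Payload 19 kg.
Tool frame: the origin (TCP) lies on the centre line of the jaws, within the pads' length; the fingertips stand arm.tips_ahead ahead of it and the grasp point (between the pads) lies 6 mm ahead of it (arm.tips_ahead is the distance from the TCP to the fingertips, in m); z points along the fingers, y is the line along which they close (so a half turn about z gives the same grasp; the last joint's range is limited). The gripper opens to 85 mm and grips with 20 to 120 N. Pads are 22 mm wide; open, the fingers measure 114 mm over their backs; the gripper's body (76 mm by 85 mm) begins 54 mm behind the grasp point. The pads swing forward as they close: fully open they stand 13 mm farther back than shut.
Start: joints at [-1.27, 0.15, 1.437, -0, 1.554, -0.134], TCP at [0.242, -0.521, 0.256] pointing down, gripper open.
Joint ranges: [-2.8, 2.8], [-0.68, 2.1], [0.12, 2.68], [-1.39, 4.53], [0.16, 2.79], [-2.81, 2.81]. Speed limits (rad/s): [1.89, 1.89, 2.22, 3.01, 3.01, 3.01].

### API

Orientations are given as a unit quaternion [x, y, z, w].
In Python, from rig import arm gives the robot as it stands.
- The arm moves only by the tool play_rows, never from a script. Its argument "steps" is a list of rows, each a list of 3 entries, a list of its own where there are three numbers: the turn, a rotation vector about the tool's x, y, z in units of 6 degrees (1.0 is 6 degrees), then the shift along the tool's x, y, z in units of 40 mm (1.0 is 40 mm), then the closure in counts, from 0 (fully open) to 255 (shut). In form: [[[wx, wy, wz], [x, y, z], gripper], ...]. A call has 1 to 20 rows; each row is the pose to reach, as a shift and turn from the pose commanded when the call began, along the tool's axes at that moment; what a row does not reach only later rows make up. A row lasts 1/12 s, in which the tool goes at most 41.7 mm and 7.16 degrees, less where a joint would pass 70% of its speed; a pose out of reach is approached as far as the arm can. A call with a gripper value outside its range is refused whole. The fingers move at their own pace and stop on an object; "newtons" is the grip in N (left out, the last holds). Time passes only in rows, so rows that repeat a pose let the fingers close. It gives the time, the measured TCP pose, the force, the opening and the grip force at its end, in the units of the state.
- arm.sense(): the state, without advancing time (a new reading comes with each control period).
- arm.capture(name): name is "side" or "top"; returns (picture, depth): 384x512x3 uint8, red, green, blue; 384x512 float32, m along the optical axis (not along the pixel's ray), 0 where there is no reading.
- arm.camera_params(name): a dict with "mtx" (3x3 intrinsics, pixels), "eye" and "attitude" of the camera in the world. Camera axes: x right, y up, looking along -z (the intrinsics and any distortion apply to the point x, -y, -z); pixel columns grow to the right and rows downward; lengths in m; the calibration is good to about 2 mm. A picture is of the moment at which its call begins. camera_params takes no time and is no camera call.
- arm.close_job(): hands the job in; it is judged then, once.
Trained networks look in the newest picture that a camera, given by its name, has taken for a name from the list of things; names that differ only in an ending like _2 or _b are one class to them, and where a whole thing is asked for, a point or a joint stands for the part that bears it (a point fixed in the world has none). Each returns a list of dicts, best first, with "confidence" (0 to 1); they miss things now and then, are a little off and sometimes report something else, mostly with a low value. They report only what shows in the picture. A call takes as long as a camera call.
- arm.spot_in(camera, thing): "at" ([row, column] in pixels, amid what is visible of it).
- arm.regions_of(camera, thing): "mask" (384x512 bool, what is visible of it) and "at" ([row, column] in pixels, amid what is visible of it).
- arm.tip_of(camera, thing): "at" ([row, column] in pixels: a listed point, or the origin of a listed thing).
The state is a dict: "time_s": time; "joints": joint angles; "dq": joint speeds; "joint_torque": joint torques, N m; "ee_pos": TCP position; "orientation": TCP orientation; "force": force on the tool from outside, world axes, zero at the start; "ft_torque": the same for the moment, N m; "gripper_width": opening from 0.0 (shut) to 1.0 (fully open); "grip_force": force on a finger pad.
Only numpy, scipy, OpenCV 4.12 (cv2) and the standard library are available. Lean on these libraries where they do the work, as an engineer would, in place of code of your own. Each camera call takes 0.05 s, during which the arm holds its last target. There are 200 camera calls.

### The job

Clear the little metal pail off the craft table: with the pail still standing on the table, swing its flat-lying bail fully upright, then lift the pail by the bail and hang it by its wooden grip over both arms of the double hook on the front of the plywood riser shelf, setting it down on the hook rather than dropping it. Keep the pail level enough that the two thread reels stay in it, and leave everything else on the table where it is. Finish with the pail hanging still and let go.

Things in the scene. Friction and masses are not known exactly. Their poses are not given: they have to be found in the camera images.
- pail: Small open zinc-grey metal pail, loose on the table: 100 mm tall, rim 112 mm across over its rolled edge, foot 84 mm, 0.28 to 0.42 kg with its contents. Origin: centre of the underside, z up. Its bail is hinged on ears at the pail's +y and -y sides; the hinge line runs along y through the pail's axis, 97 mm above the underside. At the start the bail lies flat out to the pail's +x side.
- bail (a joint): Bail hinge, rad: 0 = flat and level to the pail's +x side (on stops), 1.57 = upright above the pail, 3.14 = flat on the other side. It swings with almost no friction and falls back if let go before upright.
- bail_grip (a point): Centre of the bail's wooden grip: a round tube 16 mm thick, 80 mm long, along the pail's y, free to spin on the 5 mm wire. It is 96 mm from the hinge line: flat, it is 97 mm above the table with a 32 mm gap to the rim; upright, 193 mm above the pail's underside. Axes of the bail: x from hinge line to grip, y along the tube.
- hook_seat (a point): Seat of the double hook: midway between its two arms, level with their tops at the lowest place; a hung grip's centre is 8 mm above it. 235 mm above the table, 50 mm out from the apron. Axes: -x out of the riser's front, y along the riser, z up. Arms: 8 mm rods along -x, 60 mm apart (52 mm free between), tips 21 mm above the seat, 26 mm farther out. The grip must lie along y.
- riser: Fixed bench riser: plywood top 440 mm (its y) by 214 mm (x), upper face at 318 mm, dark steel legs at its ends, open below. A plywood apron 14 mm behind its front edge, 220 to 300 mm above the table, has the hook in its middle. Tall thread spools, up to 443 mm, stand along the front edge above the hook, so a hand cannot come straight down on it. Origin: on the table below; -x is its front.
- reel_a_mid (a point): Centre of a thread reel, 28 mm in diameter and 44 mm high, standing in the pail, 25 g.
- reel_b_mid (a point): Centre of the other thread reel of the same size standing in the pail.
- bead_box: Bystander: clear square bead box 56 x 56 x 36 mm, near the pail. Origin under its centre.
- cord_spool: Bystander: cord spool 62 mm in diameter, 62 mm high, near the pail. Origin under its centre.
- dish: Bystander: white dish of beads 100 mm across, 34 mm high. Origin under its centre.
- tape_measure: Bystander: black tape measure 62 x 58 x 26 mm. Origin under its centre.
- bulldog_clip: Bystander: wide dark steel bulldog clip, 100 x 85 mm, 34 mm high, lying flat. Origin under its middle.
- glue: Bystander: glue bottle 42 mm in diameter, 130 mm high. Origin under its centre.

How it is judged:
On the way, in this order (a step that is already met when the one before it is completed fails the run):
1. the bail is swung upright (within 23 degrees) while the pail still stands on the table, not moved more than 40 mm (value of joint bail between 1.17 and 1.97 rad and height (world z) of pail below 0.006 m and angle between pail's own z axis and vertical below 0.12 rad and distance of pail from where it was at the start of the episode below 0.04 m), for 0.1 s.
2. the pail is lifted clear of the table by its bail (height (world z) of pail above 0.03 m and value of joint bail between 0.6 and 2.54 rad), for 0.1 s.
At the end, for the whole second after the job is handed in: Grip across both hook arms: centre within 20 mm sideways, 15 mm outward to 40 mm inward along the arms, 3 to 22 mm above the seat, aligned within 0.2 rad; pail hanging clear of the table, upright within 0.2 rad, still (under 0.05 m/s); both reels in it; bystanders moved under 30 mm (x of bail_grip in the frame of hook_seat between -0.015 and 0.04 m and y of bail_grip in the frame of hook_seat between -0.02 and 0.02 m and z of bail_grip in the frame of hook_seat between 0.003 and 0.022 m and angle between the y axis of bail_grip and the y axis of hook_seat, either way round below 0.2 rad and height (world z) of pail above 0.03 m and angle between pail's own z axis and vertical below 0.2 rad and linear speed of pail below 0.05 m/s and contact force between pail and riser above 1 N and distance between each of reel_a_mid, reel_b_mid and pail below 0.07 m and distance of each of bead_box, cord_spool, dish, tape_measure, bulldog_clip, glue from where it was at the start of the episode below 0.03 m); the robot touches nothing.
It fails at once if the pail is tipped more than 35 degrees (angle between pail's own z axis and vertical above 0.61 rad).
It fails at once if the pail is dropped or thrown onto the hook: it moves faster than 0.35 m/s (a drop of over 6 mm) with the grip within 40 mm of the hook seat, seen from above (linear speed of pail above 0.35 m/s and horizontal distance between bail_grip and hook_seat below 0.04 m).
It fails at once if a bystander is pushed more than 30 mm (distance of any of bead_box, cord_spool, dish, tape_measure, bulldog_clip, glue from where it was at the start of the episode above 0.03 m).
It also fails if it takes over 72 s, if anything falls off the work surface, if the arm or the gripper's body presses on something with over 40 N, if the wrist force passes 120 N, or if a joint passes its speed limit or range.

## Working session

There is one attempt and no reset: what is moved stays moved. The work goes in short steps, Python scripts to look and compute and a tool call to move; the robot and the scene stay as the last step left them, time stands still between calls to the robot, and variables do not carry over. Pictures are saved under pics/ and viewed, at most 10 in all, crops included, and the job is handed in when it is done.

Besides the shell and the picture viewer there is one more tool, called as name(argument=value, ...) on one line, values as JSON. play_rows: Moves the arm, as the interface text tells. Its arguments: {"type":"object","properties":{"steps":{"type":"array"},"newtons":{"type":"number"}},"required":["steps"]}

```bash
mkdir -p pics; ls
cat > h.py <<'E'
import numpy as np, cv2
from scipy.spatial.transform import Rotation as R
from rig import arm
def cap(n,f=None):
    im,d=arm.capture(n)
    if f: cv2.imwrite('pics/'+f,im[:,:,::-1])
    return im,d
def att(p):
    a=np.array(p['attitude'],float)
    return a if a.shape==(3,3) else R.from_quat(a).as_matrix()
def world(n,rc,z):
    p=arm.camera_params(n);K=np.array(p['mtx']);r,c=np.asarray(rc[0],float),np.asarray(rc[1],float)
    x=(c-K[0,2])/K[0,0]*z;y=(r-K[1,2])/K[1,1]*z
    return np.stack([x,-y,-z*np.ones_like(x)],-1)@att(p).T+np.array(p['eye'])
def plane(n,rc,h):
    p=arm.camera_params(n);e=np.array(p['eye']);d=world(n,rc,1.0)-e
    return e+d*((h-e[2])/d[...,2])[...,None]
E
python3 - <<'E'
from h import *
for n in('top','side'):
    print(n,arm.camera_params(n))
    im,d=cap(n,n+'0.png')
    for t in('pail','bail_grip','hook_seat','riser'):
        try:
            o=arm.tip_of(n,t)
            print(t,[(np.round(a['at'],1),round(a['confidence'],2)) for a in o[:2]])
        except Exception as ex: print(t,ex)
    np.save('d_%s.npy'%n,d)
print(arm.tips_ahead,arm.sense())
E
```

```text
pics
top {'mtx': array([[440.54775146,   0.        , 256.26878674],
       [  0.        , 440.54775146, 194.64012257],
       [  0.        ,   0.        ,   1.        ]]), 'eye': array([ 0.28250484, -0.04687529,  1.30280627]), 'attitude': array([-0.0754306 ,  0.0775524 ,  0.70841774, -0.69745262])}
pail [(array([225.7, 295.8]), 0.91)]
bail_grip []
hook_seat [(array([136.7, 158.5]), 0.57)]
riser []
side {'mtx': array([[416.44874076,   0.        , 256.83558168],
       [  0.        , 416.44874076, 187.75202064],
       [  0.        ,   0.        ,   1.        ]]), 'eye': array([ 0.04602934, -0.86274042,  1.18298607]), 'attitude': array([ 0.34878518, -0.09484435, -0.24667062,  0.8991702 ])}
pail []
bail_grip [(array([224.3, 289.7]), 0.41), (array([275.1, 278.9]), 0.3)]
hook_seat [(array([117.7, 257.9]), 0.97)]
riser []
0.025 {'time_s': 0.5, 'joints': array([-1.27002651e+00,  1.50526086e-01,  1.43746373e+00, -2.77421196e-06,
        1.55380387e+00, -1.33987917e-01]), 'dq': array([-0.00063518, -0.00086953, -0.00229753, -0.00036005,  0.00028805,
        0.00101639]), 'joint_torque': array([-3.71591683e-03, -7.12298369e+01, -5.70743394e+01, -2.70833643e-04,
        1.90819483e-03,  3.29975578e-06]), 'ee_pos': array([ 0.24215723, -0.52146635,  0.25621995]), 'orientation': array([ 9.76466095e-01,  2.15670941e-01, -9.75449863e-06, -1.00051205e-04]), 'force': array([ 0.70444482, -0.09301665, -0.02424331]), 'ft_torque': array([ 0.01556509, -0.02327396,  0.00434961]), 'grip_force': 0.0, 'gripper_width': 0.9990443234575911}
```

```bash
python3 -c "
import cv2,numpy as np
a=cv2.imread('pics/top0.png');b=cv2.imread('pics/side0.png')
cv2.imwrite('pics/both0.png',cv2.resize(np.hstack([a,b]),(800,300)))"
```

```text
(no output)
```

View pics/top0.png

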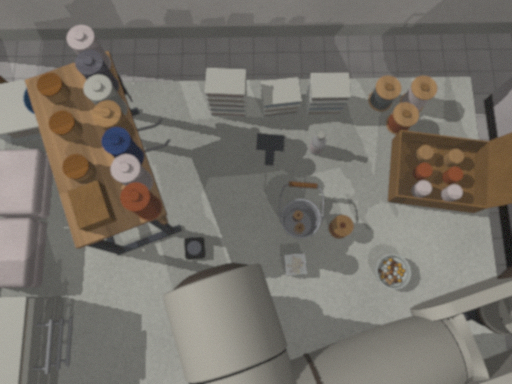

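View pics/side0.png

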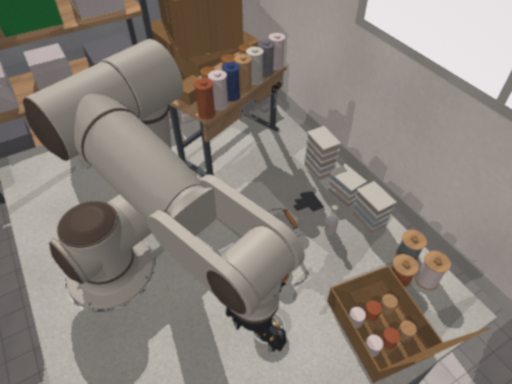

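Top view: the pail rim is at about (218,300) with the grip at (184,303), pointing away from the robot. The riser is at upper left, its front edge running (53,108)–(218,165), with the spools along it. In the side view the arm hides the pail, and the hook is near (118,258).

```bash
cat > m.py <<'E'
from h import *
d=np.load('d_top.npy'); rr,cc=np.mgrid[0:384,0:512]
P=world('top',(rr,cc),d); np.save('P.npy',P)
im=cv2.imread('pics/top0.png').astype(int)
# riser plate
m=(abs(P[...,2]-.318)<.008)&(cc<180)&(d>0)
m=cv2.morphologyEx(m.astype(np.uint8),cv2.MORPH_OPEN,np.ones((3,3)))
pts=P[m>0][:,:2].astype(np.float32); 
print('riser rect',len(pts),cv2.minAreaRect(pts*1000), np.median(P[m>0][:,2]))
# rim
def win(r0,r1,c0,c1,z0,z1):
    k=(rr>=r0)&(rr<r1)&(cc>=c0)&(cc<c1)&(P[...,2]>z0)&(P[...,2]<z1);return P[k]
q=win(195,240,275,325,.085,.115); print('rim rect',len(q),cv2.minEnclosingCircle(q[:,:2].astype(np.float32)*1000))
b=im[...,::-1]; k=(rr>176)&(rr<194)&(cc>282)&(cc<325)&(b[...,0]-b[...,2]>50)
g=plane('top',(rr[k],cc[k]),.1)[:,:2]; print('grip',k.sum(),cv2.minAreaRect(g.astype(np.float32)*1000),np.median(P[k],0))
for n,rc in(('hook top',(136.7,158.5)),('pail tip',(225.7,295.8))): print(n,plane('top',np.array(rc),.235 if n[0]=='h' else 0))
print('hook side',plane('side',np.array([117.7,257.9]),.235))
for n,(r,c) in dict(bead=(264,295),cord=(227,342),dish=(271,394),tape=(248,194),clip=(143,270),glue=(136,321)).items(): print(n,P[r,c].round(3))
E
python3 m.py
```

```text
riser rect 7255 ((627.30078125, 331.0669250488281), (440.8848876953125, 215.08433532714844), 20.619192123413086) 0.31749632238854597
rim rect 414 ((499.28924560546875, -178.05455017089844), 75.29093170166016)
grip 45 ((574.7916870117188, -187.14141845703125), (61.973873138427734, 6.399866580963135), 84.90717315673828) [ 0.57459615 -0.18126455  0.10461515]
hook top [0.67307871 0.19542919 0.235     ]
pail tip [ 0.4727341  -0.16947459  0.        ]
hook side [0.66503395 0.17715288 0.235     ]
bead [ 0.358 -0.16   0.035]
cord [ 0.457 -0.294  0.066]
dish [ 0.335 -0.449  0.009]
tape [0.408 0.129 0.027]
clip [ 0.728 -0.098  0.015]
glue [ 0.707 -0.237  0.128]
```

```bash
cat >> m.py <<'E'
print('----')
from scipy.optimize import least_squares
q=win(195,245,272,330,.088,.112); ed=[]
c=np.array([.479,-.176])
for a in np.arange(100,260,10):   # outer rim on the side away from the bail
    u=np.array([np.cos(np.radians(a)),np.sin(np.radians(a))]); s=(q[:,:2]-c)@u; t=abs((q[:,:2]-c)@[-u[1],u[0]])
    k=(t<.006)&(s>0)&(s<.068)
    if k.any(): ed.append(c+u*s[k].max())
ed=np.array(ed);f=least_squares(lambda p:np.hypot(*(ed-p).T)-.0565,c,loss='soft_l1',f_scale=.003);print('pail c',f.x,len(ed),np.abs(f.fun).mean())
for th in(20,30,40):
    k=(rr>174)&(rr<196)&(cc>280)&(cc<328)&(b[...,0]-b[...,2]>th)
    g=plane('top',(rr[k],cc[k]),.1)[:,:2]; print(th,k.sum(),cv2.minAreaRect(g.astype(np.float32)*1000),g.mean(0))
cv2.imwrite('pics/crop.png',cv2.resize(cv2.imread('pics/top0.png')[160:290,240:380],None,fx=5,fy=4.5,interpolation=cv2.INTER_CUBIC))
E
python3 m.py | sed 1,/----/d
```

```text
pail c [ 0.48165655 -0.17433825] 16 0.0003706427131506965
20 150 ((574.7486572265625, -184.2355194091797), (78.96548461914062, 16.51458168029785), 84.89978790283203) [ 0.57508387 -0.18414249]
30 113 ((574.8590087890625, -184.39581298828125), (73.33667755126953, 12.441967964172363), 84.5774917602539) [ 0.57487256 -0.18556698]
40 81 ((574.8269653320312, -187.047607421875), (67.76325988769531, 10.223535537719727), 84.57819366455078) [ 0.57518854 -0.1861114 ]
```

View pics/crop.png

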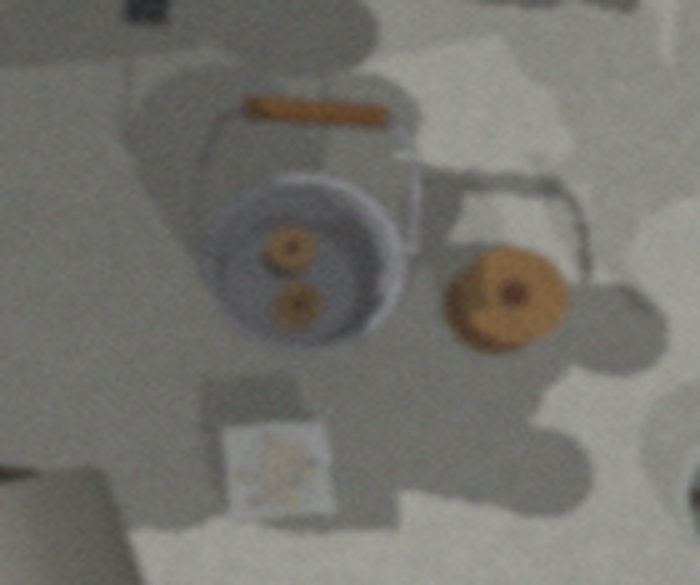

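Top crop: the grip is at about crop (315,110) and the pail rim centre at (305,260), with both reels inside. Next I'll work out the move above the grip.

```bash
cat >> h.py <<'E'
def down(az,tilt=0):
    """tool x at azimuth az deg (horizontal), tool z down, then leaned so that z tips toward az+90 by tilt deg"""
    return R.from_euler('z',az,degrees=True)*R.from_euler('x',180+tilt,degrees=True)
def cmd(pos,rot,grasp=True):
    s=arm.sense(); R0=R.from_quat(s['orientation']); pos=np.array(pos,float)
    if grasp: pos=pos-rot.apply([0,0,.006])
    print('turn',np.round((R0.inv()*rot).as_rotvec(degrees=True)/6,2),'shift',np.round(R0.inv().apply(pos-s['ee_pos'])/.04,3))
def st():
    s=arm.sense(); r=R.from_quat(s['orientation']); x,z=r.apply([1,0,0]),r.apply([0,0,1])
    print('t',s['time_s'],'grasp',(s['ee_pos']+.006*z).round(4),'az',np.degrees(np.arctan2(x[1],x[0])).round(1),'z',z.round(3),'q',s['joints'].round(2),'F',s['force'].round(1),'w',round(s['gripper_width'],3),s['grip_force'])
E
python3 - <<'E'
from h import *
print(down(85,30).apply([0,0,1]))
cmd([.575,-.184,.22],down(85)); st()
E
```

```text
[-0.49809735  0.04357787 -0.8660254 ]
turn [ -0.    -0.   -10.02] shift [11.1   -4.147  0.757]
t 0.5 grasp [ 0.2422 -0.5215  0.2502] az 24.9 z [-0.  0. -1.] q [-1.27  0.15  1.44 -0.    1.55 -0.13] F [ 0.7 -0.1 -0. ] w 0.999 0.0
```

play_rows(steps=[[[0,0,-10.0],[11.1,-4.15,0.75],135],[[0,0,-10.0],[11.1,-4.15,0.75],135],[[0,0,-10.0],[11.1,-4.15,0.75],135],[[0,0,-10.0],[11.1,-4.15,0.75],135],[[0,0,-10.0],[11.1,-4.15,0.75],135],[[0,0,-10.0],[11.1,-4.15,0.75],135],[[0,0,-10.0],[11.1,-4.15,0.75],135],[[0,0,-10.0],[11.1,-4.15,0.75],135],[[0,0,-10.0],[11.1,-4.15,0.75],135],[[0,0,-10.0],[11.1,-4.15,0.75],135],[[0,0,-10.0],[11.1,-4.15,0.75],135],[[0,0,-10.0],[11.1,-4.15,0.75],135],[[0,0,-10.0],[11.1,-4.15,0.75],135],[[0,0,-10.0],[11.1,-4.15,0.75],135],[[0,0,-10.0],[11.1,-4.15,0.75],135],[[0,0,-10.0],[11.1,-4.15,0.75],135]], newtons=40)

```text
time_s: 1.83
ee_pos: [0.5744, -0.1847, 0.2265]
orientation: [0.738, 0.675, -0.0, 0.0]
force: [-0.7, -0.7, 0.7]
gripper_width: 0.47
grip_force: 0.0
```

Run:
```python
from h import *
st(); im,d=cap('side','side1.png'); 
o=arm.tip_of('side','bail_grip');print([(np.round(a['at'],1),round(a['confidence'],2),plane('side',a['at'],.097).round(4)) for a in o[:2]])
o=arm.tip_of('side','hook_seat');print([(np.round(a['at'],1),round(a['confidence'],2),plane('side',a['at'],.235).round(4)) for a in o[:2]])
cmd([.575,-.184,.097],down(85))
cv2.imwrite('pics/side1z.png',cv2.resize(im[60:360,130:430,::-1],(600,600)))
```

```text
t 1.8333 grasp [ 0.5744 -0.1847  0.2205] az 84.9 z [ 0. -0. -1.] q [-0.44  0.22  1.41 -0.    1.51 -0.35] F [-0.7 -0.7  0.7] w 0.47 0.0
[(array([222. , 289.7]), 0.5, array([ 0.5649, -0.1955,  0.097 ]))]
[]
turn [ 0.    0.   -0.03] shift [0.018 0.01  3.089]
```

View pics/side1z.png

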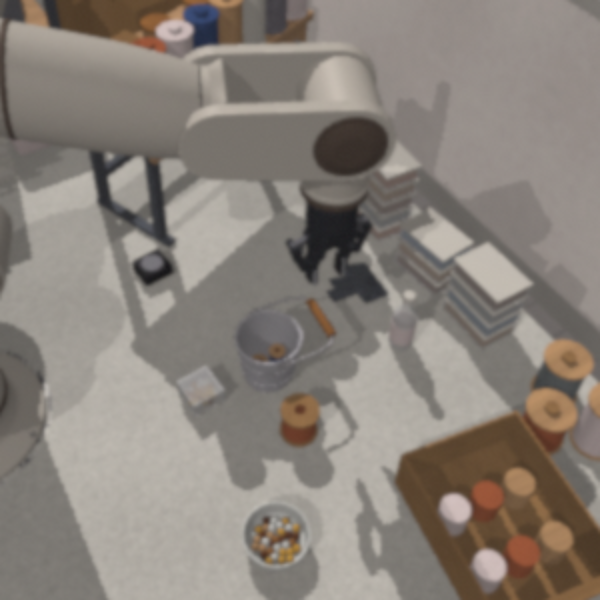

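Side crop: the open gripper is above the grip, which is at crop (321,317). The pail and its neighbours are undisturbed. Descending and gripping.

play_rows(steps=[[[0,0,0],[0.02,0.01,0.8],135],[[0,0,0],[0.02,0.01,1.6],135],[[0,0,0],[0.02,0.01,2.2],135],[[0,0,0],[0.02,0.01,2.6],135],[[0,0,0],[0.02,0.01,2.9],135],[[0,0,0],[0.02,0.01,3.1],135],[[0,0,0],[0.02,0.01,3.1],135]])

```text
time_s: 2.57
ee_pos: [0.5749, -0.1832, 0.1012]
orientation: [0.738, 0.675, -0.0, -0.001]
force: [-0.1, 0.3, 0.0]
gripper_width: 0.471
grip_force: 0.0
```

Run:
```python
from h import *
st()
o=cap('side')
im=o[0]; cv2.imwrite('pics/side2z.png',cv2.resize(im[160:290,220:350,::-1],(600,600)))
```

```text
t 2.5667 grasp [ 0.5749 -0.1832  0.0952] az 84.9 z [-0.001  0.001 -1.   ] q [-0.44  0.31  1.57  0.    1.27 -0.35] F [-0.1  0.3  0. ] w 0.471 0.0
```

View pics/side2z.png

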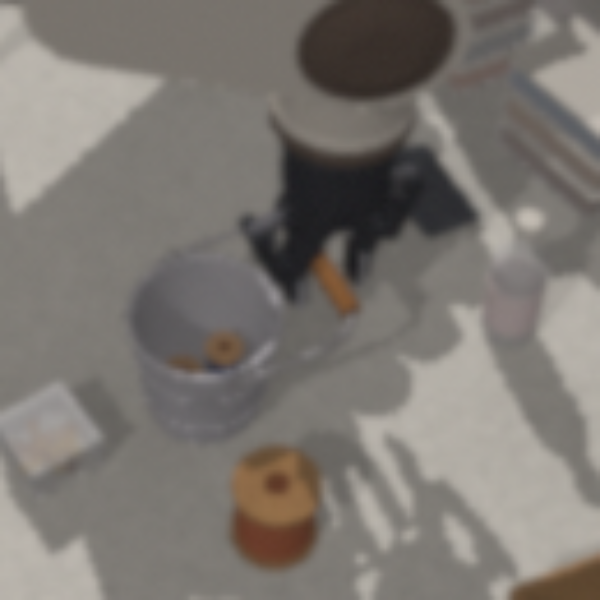

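The fingers straddle the grip (crop 335,285) and stay clear of the rim, so I'll close them.

play_rows(steps=[[[0,0,0],[0,0,0],255],[[0,0,0],[0,0,0],255],[[0,0,0],[0,0,0],255],[[0,0,0],[0,0,0],255],[[0,0,0],[0,0,0],255],[[0,0,0],[0,0,0],255],[[0,0,0],[0,0,0],255],[[0,0,0],[0,0,0],255]], newtons=40)

```text
time_s: 3.28
ee_pos: [0.576, -0.1833, 0.1032]
orientation: [0.738, 0.675, 0.0, 0.001]
force: [2.8, -0.6, 5.6]
gripper_width: 0.171
grip_force: 39.2
```

Run:
```python
from h import *
st(); s=arm.sense(); r=R.from_quat(s['orientation']); print(r.apply([0,1,0]))
for t in range(9,100,9):
    a=np.radians(t); print(t, np.round(.096*(1-np.cos(a))/.04,2), np.round(.096*np.sin(a)/.04,2))
```

```text
t 3.2833 grasp [ 0.576  -0.1833  0.0972] az 84.9 z [ 0.002 -0.001 -1.   ] q [-0.44  0.3   1.57  0.    1.27 -0.35] F [ 2.8 -0.6  5.6] w 0.171 39.169678688049316
[ 0.99606182 -0.08864059  0.00192473]
9 0.03 0.38
18 0.12 0.74
27 0.26 1.09
36 0.46 1.41
45 0.7 1.7
54 0.99 1.94
63 1.31 2.14
72 1.66 2.28
81 2.02 2.37
90 2.4 2.4
99 2.78 2.37
```

play_rows(steps=[[[0,0,0],[0,-0.01,-0.27],255],[[0,0,0],[0,-0.05,-0.53],255],[[0,0,0],[0,-0.12,-0.77],255],[[0,0,0],[0,-0.21,-1.01],255],[[0,0,0],[0,-0.32,-1.23],255],[[0,0,0],[0,-0.46,-1.44],255],[[0,0,0],[0,-0.62,-1.64],255],[[0,0,0],[0,-0.79,-1.81],255],[[0,0,0],[0,-0.99,-1.97],255],[[0,0,0],[0,-1.2,-2.11],255],[[0,0,0],[0,-1.42,-2.22],255],[[0,0,0],[0,-1.66,-2.31],255],[[0,0,0],[0,-1.9,-2.38],255],[[0,0,0],[0,-2.15,-2.42],255],[[0,0,0],[0,-2.35,-2.43],255],[[0,0,0],[0,-2.38,-2.43],255],[[0,0,0],[0,-2.38,-2.43],255],[[0,0,0],[0,-2.38,-2.43],255]])

```text
time_s: 4.78
ee_pos: [0.4801, -0.1746, 0.2003]
orientation: [0.738, 0.675, 0.0, 0.001]
force: [-0.2, 2.0, 10.6]
gripper_width: 0.173
grip_force: 39.9
```

Run:
```python
from h import *
st()
im=cap('side')[0]; cv2.imwrite('pics/side3z.png',cv2.resize(im[130:290,200:360,::-1],(600,600)))
```

```text
t 4.7833 grasp [ 0.4801 -0.1746  0.1943] az 84.9 z [ 0.001 -0.    -1.   ] q [-0.5   0.04  1.67  0.    1.43 -0.41] F [-0.2  2.  10.6] w 0.173 39.90143179893494
```

View pics/side3z.png

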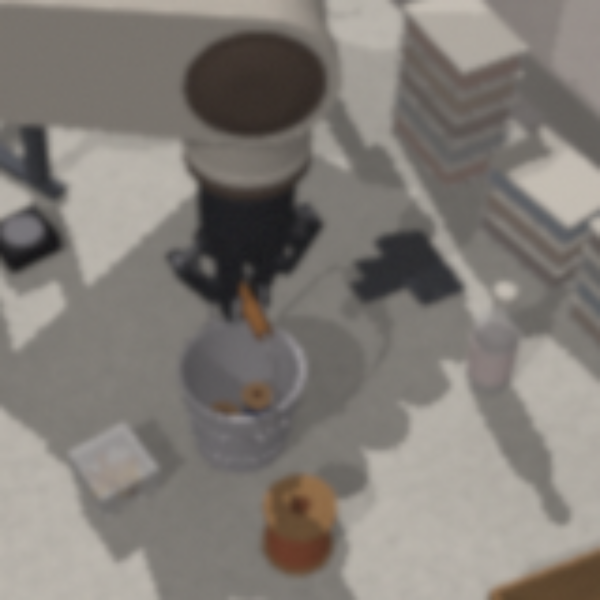

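Bail upright at crop (255,310) with the pail still standing. Lifting straight up.

play_rows(steps=[[[0,0,0],[0,0,-0.15],255],[[0,0,0],[0,0,-0.4],255],[[0,0,0],[0,0,-0.7],255],[[0,0,0],[0,0,-1.05],255],[[0,0,0],[0,0,-1.4],255],[[0,0,0],[0,0,-1.75],255],[[0,0,0],[0,0,-2.05],255],[[0,0,0],[0,0,-2.25],255],[[0,0,0],[0,0,-2.4],255],[[0,0,0],[0,0,-2.4],255]], newtons=60)

```text
time_s: 5.67
ee_pos: [0.4808, -0.1748, 0.2967]
orientation: [0.738, 0.675, 0.0, 0.001]
force: [-0.2, -0.3, -2.9]
gripper_width: 0.163
grip_force: 58.5
```

Run:
```python
from h import *
st()
im=cap('side')[0]
H=np.array([.677,.197]);o=np.array([.352,-.936])
p=H+.1*o; print(p)
cmd([*p,.29],down(20.6,40))
for f in (.25,.5,.75): 
    q=np.array([.48,-.175])*(1-f)+p*f; cmd([*q,.29],down(84.9-f*64.3,40*f))
```

```text
t 5.6667 grasp [ 0.4808 -0.1748  0.2907] az 84.9 z [ 0.001 -0.    -1.   ] q [-0.5   0.01  1.51  0.    1.62 -0.41] F [-0.2 -0.3 -2.9] w 0.163 58.508954644203186
[0.7122 0.1034]
turn [ 5.94  3.73 10.26] shift [7.352 5.192 0.028]
turn [1.66 0.23 2.67] shift [ 1.846  1.302 -0.006]
turn [3.25 0.93 5.31] shift [3.688e+00 2.612e+00 1.000e-03]
turn [4.7  2.1  7.85] shift [5.521 3.909 0.012]
```

play_rows(steps=[[[0.07,0,0.1],[0.07,0.05,0],255],[[0.2,0,0.3],[0.22,0.16,0],255],[[0.4,0.01,0.6],[0.44,0.31,0],255],[[0.6,0.03,0.95],[0.66,0.47,0],255],[[0.85,0.06,1.4],[0.96,0.68,0],255],[[1.1,0.1,1.8],[1.25,0.89,0],255],[[1.4,0.16,2.25],[1.55,1.09,0],255],[[1.65,0.23,2.65],[1.84,1.3,0],255],[[1.9,0.31,3.1],[2.14,1.51,0],255],[[2.15,0.4,3.5],[2.43,1.72,0],255],[[2.4,0.5,3.9],[2.73,1.93,0],255],[[2.65,0.62,4.35],[3.02,2.14,0],255],[[2.85,0.72,4.65],[3.24,2.3,0],255],[[3.05,0.82,5.0],[3.46,2.45,0],255],[[3.2,0.9,5.2],[3.6,2.56,0],255],[[3.25,0.93,5.3],[3.69,2.61,0],255],[[3.25,0.93,5.3],[3.69,2.61,0],255]])

```text
time_s: 7.13
ee_pos: [0.598, -0.0365, 0.2943]
orientation: [0.882, 0.438, -0.078, -0.156]
force: [0.1, -0.8, -3.9]
gripper_width: 0.164
grip_force: 58.5
```

Run:
```python
from h import *
st()
im=cap('side')[0]; cv2.imwrite('pics/side4z.png',cv2.resize(im[60:300,160:400,::-1],(600,600)))
p=np.array([.712,.103])
for f in (.75,1): 
    q=np.array([.48,-.175])*(1-f)+p*f; cmd([*q,.29],down(84.9-f*64.3,40*f))
```

```text
t 7.1333 grasp [ 0.5964 -0.0352  0.2887] az 52.8 z [-0.275  0.207 -0.939] q [-0.26  0.38  1.11  0.14  1.97  0.43] F [ 0.1 -0.8 -3.9] w 0.164 58.49155783653259
turn [1.65 1.15 2.44] shift [ 2.23   0.118 -0.058]
turn [3.24 2.71 4.67] shift [ 4.46   0.23  -0.086]
```

View pics/side4z.png

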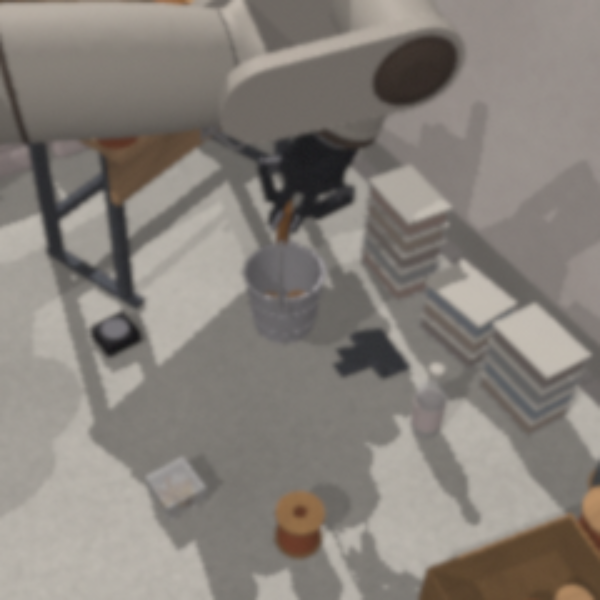

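The pail hangs level at crop (285,290), reels inside. Continuing to the pose in front of the hook.

play_rows(steps=[[[0.06,0.03,0.1],[0.09,0,0],255],[[0.2,0.1,0.3],[0.27,0.01,-0.01],255],[[0.4,0.23,0.6],[0.53,0.03,-0.02],255],[[0.65,0.4,0.95],[0.89,0.05,-0.03],255],[[0.9,0.58,1.35],[1.25,0.07,-0.04],255],[[1.2,0.8,1.75],[1.6,0.09,-0.05],255],[[1.45,1.0,2.15],[1.96,0.1,-0.06],255],[[1.7,1.2,2.5],[2.32,0.12,-0.06],255],[[1.95,1.42,2.85],[2.67,0.14,-0.07],255],[[2.2,1.67,3.25],[3.03,0.16,-0.07],255],[[2.45,1.9,3.6],[3.39,0.18,-0.08],255],[[2.7,2.15,3.95],[3.75,0.2,-0.08],255],[[2.95,2.4,4.25],[4.1,0.22,-0.09],255],[[3.1,2.58,4.5],[4.3,0.23,-0.09],255],[[3.2,2.68,4.65],[4.42,0.23,-0.09],255],[[3.24,2.71,4.67],[4.46,0.23,-0.09],255],[[3.24,2.71,4.67],[4.46,0.23,-0.09],255],[[3.24,2.71,4.67],[4.46,0.23,-0.09],255]])

```text
time_s: 8.68
ee_pos: [0.7132, 0.0989, 0.2959]
orientation: [0.925, 0.168, -0.061, -0.336]
force: [-0.6, 0.5, -2.8]
gripper_width: 0.164
grip_force: 58.6
```

Run:
```python
from h import *
st()
for n in('side','top'):
    im=cap(n)[0]; np.save('im_%s.npy'%n,im)
    for t in('hook_seat','bail_grip'):
        o=arm.tip_of(n,t);print(n,t,[(np.round(a['at'],1),round(a['confidence'],2),plane(n,a['at'],.235 if t[0]=='h' else .289).round(4)) for a in o[:2]])
a=np.load('im_side.npy')[30:230,170:370,::-1];b=np.load('im_top.npy')[60:260,90:290,::-1]
cv2.imwrite('pics/pre.png',cv2.resize(np.hstack([a,b]),(800,400),interpolation=cv2.INTER_CUBIC))
H=np.array([.677,.197]);o=np.array([.352,-.936])
cmd([*H,.285],down(20.6,40)); cmd([*H,.243],down(20.6,40))
```

```text
t 8.6833 grasp [0.7118 0.1025 0.2913] az 20.6 z [-0.225  0.601 -0.767] q [-0.2   0.62  0.86  0.64  1.99  1.18] F [-0.6  0.5 -2.8] w 0.164 58.58150839805603
side hook_seat [(array([117.4, 257.2]), 0.95, array([0.6637, 0.18  , 0.235 ])), (array([255.6, 231. ]), 0.36, array([ 0.3005, -0.2944,  0.235 ]))]
side bail_grip [(array([115.6, 283.2]), 0.54, array([0.7107, 0.0832, 0.289 ]))]
top hook_seat [(array([136.7, 158.9]), 0.56, array([0.6731, 0.1944, 0.235 ]))]
top bail_grip [(array([115.9, 188.5]), 0.52, array([0.706 , 0.1114, 0.289 ]))]
turn [ 0.   -0.01 -0.  ] shift [ 0.008 -1.828  1.734]
turn [ 0.   -0.01 -0.  ] shift [ 0.007 -1.154  2.539]
```

View pics/pre.png

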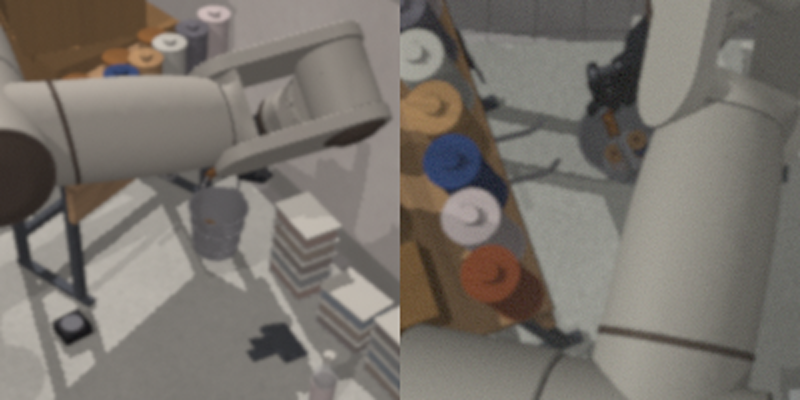

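Left, the pail hangs in front of the riser with its grip at (210,175). Right, the hook's two arm tips show at about (535,128) and (560,163). I'll check my hook estimate against those tips.

Run:
```python
from h import *
im=np.load('im_top.npy')[...,::-1].copy()
p=arm.camera_params('top');K=np.array(p['mtx']);A=att(p);e=np.array(p['eye'])
def proj(w):
    c=(np.array(w)-e)@A; return K[0,0]*c[0]/-c[2]+K[0,2], K[1,1]*-c[1]/-c[2]+K[1,2]
for r,c in((124,157.5),(141.5,170)): print(plane('top',np.array([r,c]),.258))
H=np.array([.677,.197]);o=np.array([.352,-.936]);a=np.array([.936,.352])
z=cv2.resize(im[100:165,130:200],None,fx=8,fy=8,interpolation=cv2.INTER_CUBIC)
for s in(-.03,.03):
    pts=[(.026,.256-.004),(0,.231),(-.02,.235)]
    L=[proj([*(H+o*u+a*s),h]) for u,h in pts]; print(np.round(L,1))
    for u,v in L[:2]: cv2.circle(z,(int((u-129.5)*8),int((v-99.5)*8)),4,(0,0,255),1)
cv2.imwrite('pics/hook.png',z)
```

```text
[0.69842759 0.19380326 0.258     ]
[0.65159644 0.16113678 0.258     ]
[[170.1 139.8]
 [162.1 146.2]
 [154.3 148.4]]
[[162.4 119. ]
 [154.5 125.5]
 [146.8 127.7]]
```

View pics/hook.png

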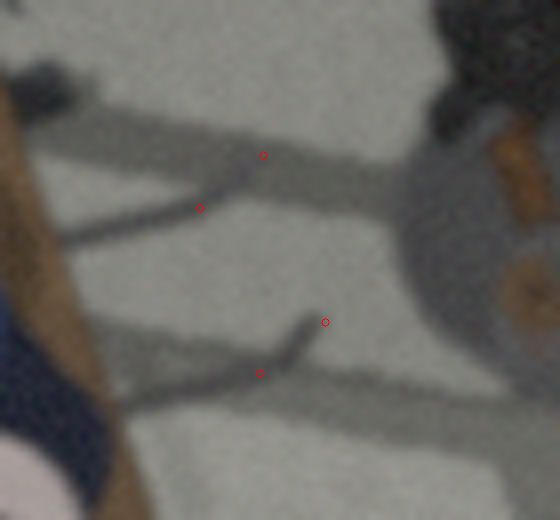

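The projected tips match the image to within about 1 px. Moving in over the arms.

play_rows(steps=[[[0,0,0],[0,-0.05,0.05],255],[[0,0,0],[0,-0.15,0.16],255],[[0,0,0],[0,-0.3,0.31],255],[[0,0,0],[0,-0.48,0.5],255],[[0,0,0],[0,-0.66,0.69],255],[[0,0,0],[0,-0.84,0.87],255],[[0,0,0],[0,-1.02,1.06],255],[[0,0,0],[0,-1.2,1.25],255],[[0,0,0],[0,-1.36,1.42],255],[[0,0,0],[0,-1.52,1.58],255],[[0,0,0],[0,-1.64,1.71],255],[[0,0,0],[0,-1.73,1.8],255],[[0,0,0],[0,-1.78,1.85],255],[[0,0,0],[0,-1.79,1.86],255],[[0,0,0],[0,-1.79,1.86],255],[[0,0,0],[0,-1.79,1.86],255],[[0,0,0],[0,-1.79,1.86],255],[[0,0,0],[0,-1.79,1.86],255]])

```text
time_s: 10.48
ee_pos: [0.6775, 0.1949, 0.2846]
orientation: [0.925, 0.168, -0.061, -0.337]
force: [-0.7, -0.5, -2.7]
gripper_width: 0.164
grip_force: 58.6
```

Run:
```python
from h import *
st()
a=cap('side')[0][60:200,190:330,::-1];b=cap('top')[0][70:210,110:250,::-1]
cv2.imwrite('pics/over.png',cv2.resize(np.hstack([a,b]),(800,400),interpolation=cv2.INTER_CUBIC))
cmd([.676,.199,.243],down(20.6,40));cmd([.676,.199,.24],down(20.6,40))
```

```text
t 10.4833 grasp [0.6762 0.1986 0.28  ] az 20.5 z [-0.225  0.602 -0.766] q [-0.08  0.53  1.03  0.65  1.86  1.24] F [-0.7 -0.5 -2.7] w 0.164 58.591614961624146
turn [ 0.   -0.01 -0.01] shift [-0.001  0.588  0.714]
turn [ 0.   -0.01 -0.01] shift [-0.001  0.636  0.772]
```

View pics/over.png

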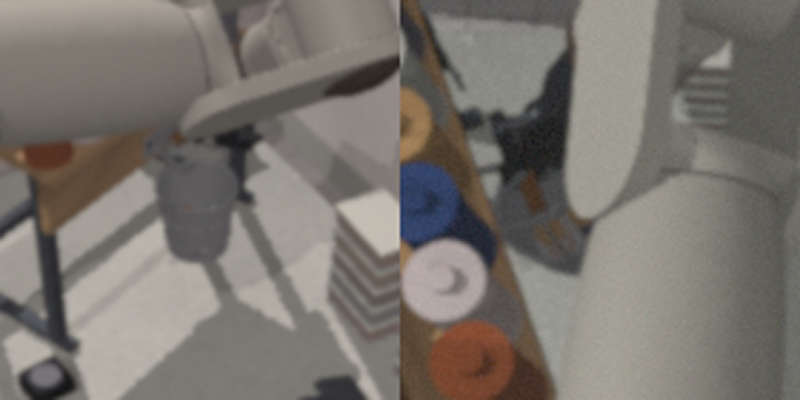

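The grip is over the arms with the pail upright and clear of the spools. Lowering slowly.

play_rows(steps=[[[0,0,0],[0,0.04,0.05],255],[[0,0,0],[0,0.1,0.12],255],[[0,0,0],[0,0.17,0.21],255],[[0,0,0],[0,0.24,0.29],255],[[0,0,0],[0,0.31,0.38],255],[[0,0,0],[0,0.38,0.46],255],[[0,0,0],[0,0.44,0.54],255],[[0,0,0],[0,0.49,0.6],255],[[0,0,0],[0,0.53,0.64],255],[[0,0,0],[0,0.56,0.68],255],[[0,0,0],[0,0.58,0.7],255],[[0,0,0],[0,0.59,0.71],255],[[0,0,0],[0,0.59,0.71],255],[[0,0,0],[0,0.59,0.71],255]])

```text
time_s: 11.75
ee_pos: [0.6773, 0.1956, 0.2491]
orientation: [0.924, 0.168, -0.06, -0.337]
force: [-2.1, -1.0, 7.0]
gripper_width: 0.169
grip_force: 59.4
```

Run:
```python
from h import *
st()
```

```text
t 11.75 grasp [0.676  0.1992 0.2445] az 20.6 z [-0.224  0.603 -0.766] q [-0.08  0.54  1.08  0.64  1.81  1.19] F [-2.1 -1.   7. ] w 0.169 59.36438798904419
```

Contact: the force changed from −2.7 N to +7 N with the grip centre at z 0.2445, so it is seated. Opening gently.

play_rows(steps=[[[0,0,0],[0,0,0],213],[[0,0,0],[0,0,0],208],[[0,0,0],[0,0,0],203],[[0,0,0],[0,0,0],195],[[0,0,0],[0,0,0],185],[[0,0,0],[0,0,0],175],[[0,0,0],[0,0,0],165],[[0,0,0],[0,0,0],160],[[0,0,0],[0,0,0],160],[[0,0,0],[0,0,0],160],[[0,0,0],[0,0,0],160]], newtons=20)

```text
time_s: 12.67
ee_pos: [0.6773, 0.1955, 0.2477]
orientation: [0.925, 0.168, -0.061, -0.337]
force: [0.2, 0.5, 0.3]
gripper_width: 0.373
grip_force: 0.0
```

Run:
```python
from h import *
st()
```

```text
t 12.6667 grasp [0.676  0.1991 0.2431] az 20.6 z [-0.225  0.602 -0.766] q [-0.08  0.54  1.08  0.64  1.81  1.19] F [0.2 0.5 0.3] w 0.373 0.0
```

Released with no residual force. Retracting along the tool axis.

play_rows(steps=[[[0,0,0],[0,0,-0.1],160],[[0,0,0],[0,0,-0.25],160],[[0,0,0],[0,0,-0.45],160],[[0,0,0],[0,0,-0.65],160],[[0,0,0],[0,0,-0.9],160],[[0,0,0],[0,0,-1.2],160],[[0,0,0],[0,0,-1.5],160],[[0,0,0],[0,0,-1.9],160],[[0,0,0],[0,0,-2.3],160],[[0,0,0],[0,0,-2.8],160],[[0,0,0],[0,0,-3.3],160],[[0,0,0],[0,0,-3.7],160],[[0,0,0],[0,0,-4.0],160],[[0,0,0],[0,0,-4.0],160],[[0,0,0],[0,0,-4.0],160],[[0,0,0],[0,0,-4.0],160],[[0,0,0],[0,0,-4.0],160],[[0,0,0],[0,0,-4.0],160]])

```text
time_s: 14.17
ee_pos: [0.7131, 0.0996, 0.3699]
orientation: [0.925, 0.168, -0.061, -0.337]
force: [-0.6, -0.1, 0.3]
gripper_width: 0.371
grip_force: 0.0
```

Run:
```python
from h import *
st()
rr,cc=np.mgrid[0:384,0:512]
for i in range(4):
    im,d=cap('side')
    o=arm.regions_of('side','pail')
    if o:
        m=o[0]['mask'];P=world('side',(rr,cc),d)[m&(d>0)]
        print(round(o[0]['confidence'],2),np.round(o[0]['at'],1),P.mean(0).round(4),P[:,2].min().round(3),P[:,2].max().round(3))
b=arm.tip_of('side','bail_grip');print([(a['at'],a['confidence'],plane('side',a['at'],.243)) for a in b[:2]])
for n in('reel_a_mid',):
    print([(np.round(a['at'],1),round(a['confidence'],2)) for a in arm.tip_of('side',n)[:3]])
cap('top'); print([(np.round(a['at'],1),round(a['confidence'],2),plane('top',a['at'],.243)) for a in arm.tip_of('top','bail_grip')[:2]])
print([(np.round(a['at'],1),round(a['confidence'],2),plane('top',a['at'],.08)) for a in arm.tip_of('top','reel_a_mid')[:3]])
```

```text
t 14.1667 grasp [0.7118 0.1032 0.3653] az 20.6 z [-0.226  0.602 -0.766] q [-0.2   0.62  0.71  0.69  2.11  1.28] F [-0.6 -0.1  0.3] w 0.371 0.0
0.79 [136.8 255.5] [0.6762 0.2033 0.1229] -0.004 0.257
0.84 [137.  253.8] [0.6757 0.2056 0.1265] -0.004 0.256
0.64 [134.9 255.8] [0.6764 0.2059 0.1261] -0.004 0.255
0.65 [137.9 256. ] [0.6765 0.1994 0.128 ] -0.002 0.255
[([115.6, 260.1], 0.55, array([0.67290217, 0.17476862, 0.243     ]))]
[]
[(array([155.8, 164.5]), 0.74, array([0.61930956, 0.17693448, 0.243     ])), (array([137.2, 154.5]), 0.56, array([0.66896973, 0.20370821, 0.243     ]))]
[(array([149.1, 177.4]), 0.56, array([0.69089079, 0.17445361, 0.08      ]))]
```

The pail hangs at the hook and at least one reel shows inside. I'll wait briefly for any swing to die, then hand in.

play_rows(steps=[[[0,0,0],[0,0,0],160],[[0,0,0],[0,0,0],160],[[0,0,0],[0,0,0],160],[[0,0,0],[0,0,0],160],[[0,0,0],[0,0,0],160],[[0,0,0],[0,0,0],160],[[0,0,0],[0,0,0],160],[[0,0,0],[0,0,0],160],[[0,0,0],[0,0,0],160],[[0,0,0],[0,0,0],160],[[0,0,0],[0,0,0],160],[[0,0,0],[0,0,0],160],[[0,0,0],[0,0,0],160],[[0,0,0],[0,0,0],160],[[0,0,0],[0,0,0],160],[[0,0,0],[0,0,0],160],[[0,0,0],[0,0,0],160],[[0,0,0],[0,0,0],160],[[0,0,0],[0,0,0],160],[[0,0,0],[0,0,0],160]])

```text
time_s: 16.48
ee_pos: [0.7134, 0.0992, 0.3703]
orientation: [0.925, 0.168, -0.061, -0.337]
force: [0.1, 1.2, -0.8]
gripper_width: 0.375
grip_force: 0.0
```

Run:
```python
from h import *
g=[cap('side')[0].astype(int) for _ in range(6)]
print([abs(cv2.GaussianBlur((a-g[0]).astype(np.float32),(5,5),0)[90:200,210:300]).max().round(1) for a in g[1:]])
```

```text
[np.float32(9.1), np.float32(16.6), np.float32(22.7), np.float32(29.0), np.float32(31.0)]
```

The pail is still swinging a little, so I'll wait longer and measure.

```bash
cat > sw.py <<'E'
from h import *
g=[cv2.cvtColor(cap('side')[0],cv2.COLOR_RGB2GRAY)[110:190,215:295].astype(np.float32) for _ in range(16)]
w=cv2.createHanningWindow((80,80),cv2.CV_32F)
print([tuple(np.round(cv2.phaseCorrelate(g[0],a,w)[0],2)) for a in g[1:]],arm.sense()['time_s'])
E
python3 sw.py
```

```text
[(np.float64(0.08), np.float64(0.02)), (np.float64(0.08), np.float64(0.22)), (np.float64(0.25), np.float64(0.45)), (np.float64(0.53), np.float64(0.52)), (np.float64(0.94), np.float64(0.69)), (np.float64(0.81), np.float64(0.35)), (np.float64(1.18), np.float64(1.0)), (np.float64(1.06), np.float64(1.24)), (np.float64(1.44), np.float64(1.16)), (np.float64(0.98), np.float64(1.09)), (np.float64(0.38), np.float64(0.92)), (np.float64(0.36), np.float64(1.1)), (np.float64(0.44), np.float64(1.41)), (np.float64(-0.13), np.float64(1.43)), (np.float64(-0.35), np.float64(1.54))] 17.5833
```

play_rows(steps=[[[0,0,0],[0,0,0],160],[[0,0,0],[0,0,0],160],[[0,0,0],[0,0,0],160],[[0,0,0],[0,0,0],160],[[0,0,0],[0,0,0],160],[[0,0,0],[0,0,0],160],[[0,0,0],[0,0,0],160],[[0,0,0],[0,0,0],160],[[0,0,0],[0,0,0],160],[[0,0,0],[0,0,0],160],[[0,0,0],[0,0,0],160],[[0,0,0],[0,0,0],160],[[0,0,0],[0,0,0],160],[[0,0,0],[0,0,0],160],[[0,0,0],[0,0,0],160],[[0,0,0],[0,0,0],160],[[0,0,0],[0,0,0],160],[[0,0,0],[0,0,0],160],[[0,0,0],[0,0,0],160],[[0,0,0],[0,0,0],160]])

```text
time_s: 19.25
ee_pos: [0.7134, 0.0992, 0.3703]
orientation: [0.925, 0.168, -0.061, -0.337]
force: [-0.1, 0.9, 0.1]
gripper_width: 0.374
grip_force: 0.0
```

play_rows(steps=[[[0,0,0],[0,0,0],160],[[0,0,0],[0,0,0],160],[[0,0,0],[0,0,0],160],[[0,0,0],[0,0,0],160],[[0,0,0],[0,0,0],160],[[0,0,0],[0,0,0],160],[[0,0,0],[0,0,0],160],[[0,0,0],[0,0,0],160],[[0,0,0],[0,0,0],160],[[0,0,0],[0,0,0],160],[[0,0,0],[0,0,0],160],[[0,0,0],[0,0,0],160],[[0,0,0],[0,0,0],160],[[0,0,0],[0,0,0],160],[[0,0,0],[0,0,0],160],[[0,0,0],[0,0,0],160],[[0,0,0],[0,0,0],160],[[0,0,0],[0,0,0],160],[[0,0,0],[0,0,0],160],[[0,0,0],[0,0,0],160]])

```text
time_s: 20.92
ee_pos: [0.7134, 0.0992, 0.3703]
orientation: [0.925, 0.168, -0.061, -0.337]
force: [0.2, -0.4, -0.9]
gripper_width: 0.375
grip_force: 0.0
```

play_rows(steps=[[[0,0,0],[0,0,0],160],[[0,0,0],[0,0,0],160],[[0,0,0],[0,0,0],160],[[0,0,0],[0,0,0],160],[[0,0,0],[0,0,0],160],[[0,0,0],[0,0,0],160],[[0,0,0],[0,0,0],160],[[0,0,0],[0,0,0],160],[[0,0,0],[0,0,0],160],[[0,0,0],[0,0,0],160],[[0,0,0],[0,0,0],160],[[0,0,0],[0,0,0],160],[[0,0,0],[0,0,0],160],[[0,0,0],[0,0,0],160],[[0,0,0],[0,0,0],160],[[0,0,0],[0,0,0],160],[[0,0,0],[0,0,0],160],[[0,0,0],[0,0,0],160],[[0,0,0],[0,0,0],160],[[0,0,0],[0,0,0],160]])

```text
time_s: 22.58
ee_pos: [0.7134, 0.0991, 0.3703]
orientation: [0.925, 0.168, -0.061, -0.337]
force: [-0.3, -1.0, 0.2]
gripper_width: 0.373
grip_force: 0.0
```

```bash
python3 sw.py
```

```text
[(np.float64(0.03), np.float64(-0.05)), (np.float64(0.01), np.float64(0.02)), (np.float64(0.06), np.float64(0.13)), (np.float64(-0.18), np.float64(0.21)), (np.float64(-0.05), np.float64(0.28)), (np.float64(-0.16), np.float64(0.08)), (np.float64(-0.1), np.float64(0.3)), (np.float64(-0.33), np.float64(0.41)), (np.float64(-0.46), np.float64(0.69)), (np.float64(-0.13), np.float64(0.93)), (np.float64(-0.49), np.float64(1.06)), (np.float64(-0.7), np.float64(1.4)), (np.float64(-0.79), np.float64(1.47)), (np.float64(-0.98), np.float64(1.62)), (np.float64(-0.5), np.float64(2.04))] 23.3833
```

The swing is decaying slowly and there's plenty of time, so I'll keep waiting.

play_rows(steps=[[[0,0,0],[0,0,0],160],[[0,0,0],[0,0,0],160],[[0,0,0],[0,0,0],160],[[0,0,0],[0,0,0],160],[[0,0,0],[0,0,0],160],[[0,0,0],[0,0,0],160],[[0,0,0],[0,0,0],160],[[0,0,0],[0,0,0],160],[[0,0,0],[0,0,0],160],[[0,0,0],[0,0,0],160],[[0,0,0],[0,0,0],160],[[0,0,0],[0,0,0],160],[[0,0,0],[0,0,0],160],[[0,0,0],[0,0,0],160],[[0,0,0],[0,0,0],160],[[0,0,0],[0,0,0],160],[[0,0,0],[0,0,0],160],[[0,0,0],[0,0,0],160],[[0,0,0],[0,0,0],160],[[0,0,0],[0,0,0],160]])

```text
time_s: 25.05
ee_pos: [0.7134, 0.0991, 0.3703]
orientation: [0.925, 0.168, -0.061, -0.337]
force: [-0.4, 0.6, 0.7]
gripper_width: 0.373
grip_force: 0.0
```

play_rows(steps=[[[0,0,0],[0,0,0],160],[[0,0,0],[0,0,0],160],[[0,0,0],[0,0,0],160],[[0,0,0],[0,0,0],160],[[0,0,0],[0,0,0],160],[[0,0,0],[0,0,0],160],[[0,0,0],[0,0,0],160],[[0,0,0],[0,0,0],160],[[0,0,0],[0,0,0],160],[[0,0,0],[0,0,0],160],[[0,0,0],[0,0,0],160],[[0,0,0],[0,0,0],160],[[0,0,0],[0,0,0],160],[[0,0,0],[0,0,0],160],[[0,0,0],[0,0,0],160],[[0,0,0],[0,0,0],160],[[0,0,0],[0,0,0],160],[[0,0,0],[0,0,0],160],[[0,0,0],[0,0,0],160],[[0,0,0],[0,0,0],160]])

```text
time_s: 26.72
ee_pos: [0.7134, 0.0991, 0.3703]
orientation: [0.925, 0.168, -0.061, -0.337]
force: [0.6, 0.5, 0.7]
gripper_width: 0.373
grip_force: 0.0
```

play_rows(steps=[[[0,0,0],[0,0,0],160],[[0,0,0],[0,0,0],160],[[0,0,0],[0,0,0],160],[[0,0,0],[0,0,0],160],[[0,0,0],[0,0,0],160],[[0,0,0],[0,0,0],160],[[0,0,0],[0,0,0],160],[[0,0,0],[0,0,0],160],[[0,0,0],[0,0,0],160],[[0,0,0],[0,0,0],160],[[0,0,0],[0,0,0],160],[[0,0,0],[0,0,0],160],[[0,0,0],[0,0,0],160],[[0,0,0],[0,0,0],160],[[0,0,0],[0,0,0],160],[[0,0,0],[0,0,0],160],[[0,0,0],[0,0,0],160],[[0,0,0],[0,0,0],160],[[0,0,0],[0,0,0],160],[[0,0,0],[0,0,0],160]])

```text
time_s: 28.38
ee_pos: [0.7134, 0.0992, 0.3703]
orientation: [0.925, 0.168, -0.061, -0.337]
force: [0.1, -0.8, 0.6]
gripper_width: 0.371
grip_force: 0.0
```

play_rows(steps=[[[0,0,0],[0,0,0],160],[[0,0,0],[0,0,0],160],[[0,0,0],[0,0,0],160],[[0,0,0],[0,0,0],160],[[0,0,0],[0,0,0],160],[[0,0,0],[0,0,0],160],[[0,0,0],[0,0,0],160],[[0,0,0],[0,0,0],160],[[0,0,0],[0,0,0],160],[[0,0,0],[0,0,0],160],[[0,0,0],[0,0,0],160],[[0,0,0],[0,0,0],160],[[0,0,0],[0,0,0],160],[[0,0,0],[0,0,0],160],[[0,0,0],[0,0,0],160],[[0,0,0],[0,0,0],160],[[0,0,0],[0,0,0],160],[[0,0,0],[0,0,0],160],[[0,0,0],[0,0,0],160],[[0,0,0],[0,0,0],160]])

```text
time_s: 30.05
ee_pos: [0.7134, 0.0991, 0.3703]
orientation: [0.925, 0.168, -0.061, -0.337]
force: [0.1, 0.0, 0.2]
gripper_width: 0.373
grip_force: 0.0
```

play_rows(steps=[[[0,0,0],[0,0,0],160],[[0,0,0],[0,0,0],160],[[0,0,0],[0,0,0],160],[[0,0,0],[0,0,0],160],[[0,0,0],[0,0,0],160],[[0,0,0],[0,0,0],160],[[0,0,0],[0,0,0],160],[[0,0,0],[0,0,0],160],[[0,0,0],[0,0,0],160],[[0,0,0],[0,0,0],160],[[0,0,0],[0,0,0],160],[[0,0,0],[0,0,0],160],[[0,0,0],[0,0,0],160],[[0,0,0],[0,0,0],160],[[0,0,0],[0,0,0],160],[[0,0,0],[0,0,0],160],[[0,0,0],[0,0,0],160],[[0,0,0],[0,0,0],160],[[0,0,0],[0,0,0],160],[[0,0,0],[0,0,0],160]])

```text
time_s: 31.72
ee_pos: [0.7134, 0.0991, 0.3703]
orientation: [0.925, 0.168, -0.061, -0.337]
force: [-0.1, -0.5, -0.0]
gripper_width: 0.371
grip_force: 0.0
```

play_rows(steps=[[[0,0,0],[0,0,0],160],[[0,0,0],[0,0,0],160],[[0,0,0],[0,0,0],160],[[0,0,0],[0,0,0],160],[[0,0,0],[0,0,0],160],[[0,0,0],[0,0,0],160],[[0,0,0],[0,0,0],160],[[0,0,0],[0,0,0],160],[[0,0,0],[0,0,0],160],[[0,0,0],[0,0,0],160],[[0,0,0],[0,0,0],160],[[0,0,0],[0,0,0],160],[[0,0,0],[0,0,0],160],[[0,0,0],[0,0,0],160],[[0,0,0],[0,0,0],160],[[0,0,0],[0,0,0],160],[[0,0,0],[0,0,0],160],[[0,0,0],[0,0,0],160],[[0,0,0],[0,0,0],160],[[0,0,0],[0,0,0],160]])

```text
time_s: 33.38
ee_pos: [0.7134, 0.0991, 0.3704]
orientation: [0.925, 0.168, -0.061, -0.337]
force: [-1.0, 0.0, 0.3]
gripper_width: 0.376
grip_force: 0.0
```

```bash
cat > sw2.py <<'E'
from h import *
# grey pail body tracked by a template, large search
g=[cv2.cvtColor(cap('side')[0],cv2.COLOR_RGB2GRAY) for _ in range(22)]
t=[g[0][128:168,235:275].astype(np.float32)]
w=cv2.createHanningWindow((40,40),cv2.CV_32F)
print([tuple(float(v) for v in np.round(cv2.phaseCorrelate(t[0],a[128:168,235:275].astype(np.float32),w)[0],1)) for a in g[1:]])
print([round(float(np.abs(cv2.GaussianBlur(a.astype(np.float32)-g[0],(5,5),0)[90:200,210:300]).max()),1) for a in g[1:]],arm.sense()['time_s'])
E
python3 sw2.py
```

```text
[(-0.0, -0.0), (-0.1, 0.2), (-0.8, 1.5), (-0.9, 3.1), (0.4, 2.2), (0.6, 3.8), (-0.5, 3.3), (-0.2, 1.2), (-1.7, 0.9), (-2.4, 1.5), (-31.0, 4.1), (-3.0, -2.2), (1.5, -1.7), (-1.3, 0.9), (-5.1, 10.7), (-15.3, 30.7), (-2.1, -1.9), (2.5, -4.1), (9.9, 10.3), (1.8, 9.7), (-0.5, -4.5)]
[0.9, 1.3, 1.1, 1.4, 1.3, 0.9, 0.9, 0.9, 1.0, 0.9, 0.9, 1.0, 1.4, 0.8, 1.1, 1.0, 1.2, 0.9, 1.2, 0.9, 0.9] 34.4833
```

The image difference is down to noise, so the pail is still. One last check that it's on the hook, then I'll hand in.

Run:
```python
from h import *
rr,cc=np.mgrid[0:384,0:512]
im,d=cap('side');o=arm.regions_of('side','pail')
m=o[0]['mask'];P=world('side',(rr,cc),d)[m&(d>0)]
print(o[0]['confidence'],np.median(P,0).round(3),np.percentile(P[:,2],[10,90]).round(3))
if .05<np.median(P[:,2])<.2 and np.hypot(*(np.median(P,0)[:2]-[.676,.199]))<.08: print(arm.close_job())
```

```text
0.72 [0.406 0.121 0.025] [0.012 0.03 ]
```

That top detection is the tape measure. I'll check the depth at the hook directly instead.

Run:
```python
from h import *
rr,cc=np.mgrid[0:384,0:512]
im,d=cap('side')
for a in arm.regions_of('side','pail')[:3]: print(round(a['confidence'],2),np.round(a['at'],0),a['mask'].sum())
P=world('side',(rr,cc),d)
for r in range(100,190,8): print(r,P[r,256].round(3),im[r,256], P[r,248].round(3),im[r,248])
k=(np.hypot(P[...,0]-.676,P[...,1]-.199)<.07)&(P[...,2]>.02)&(P[...,2]<.3)&(d>0)
print(k.sum(),np.histogram(P[k][:,2],bins=np.arange(.02,.31,.02)))
s=arm.sense();print(s['time_s'])
```

```text
0.89 [136. 257.] 918
0.37 [114. 255.] 106
100 [ 0.501 -0.09   0.538] [104  99  94] [ 0.478 -0.087  0.545] [108 103  98]
108 [0.827 0.466 0.03 ] [89 86 86] [0.662 0.244 0.237] [84 80 78]
116 [0.652 0.168 0.254] [74 63 58] [0.637 0.201 0.238] [77 74 74]
124 [0.696 0.243 0.148] [96 93 95] [0.624 0.179 0.222] [93 90 90]
132 [0.692 0.237 0.113] [92 90 92] [0.621 0.174 0.189] [83 81 82]
140 [0.679 0.215 0.093] [94 84 78] [0.621 0.176 0.148] [82 79 80]
148 [0.647 0.161 0.108] [91 89 92] [0.631 0.195 0.089] [102  99 101]
156 [0.648 0.164 0.063] [102  99 101] [0.652 0.235 0.003] [175 171 163]
164 [0.657 0.178 0.003] [154 149 143] [0.629 0.195 0.003] [175 172 163]
172 [ 0.635  0.142 -0.   ] [123 119 114] [0.606 0.155 0.003] [179 175 167]
180 [0.612 0.102 0.002] [123 119 113] [ 0.587  0.121 -0.001] [181 176 167]
188 [ 0.592  0.068 -0.001] [123 119 114] [0.565 0.083 0.001] [122 119 114]
1038 (array([  0,  24,  85, 146, 173, 194, 171,  15,  13,  15,  69, 133,   0,
         0]), array([0.02, 0.04, 0.06, 0.08, 0.1 , 0.12, 0.14, 0.16, 0.18, 0.2 , 0.22,
       0.24, 0.26, 0.28, 0.3 ]))
34.6833
```

The pail body spans z 0.05–0.155 under the hook: it's hanging and still. Handing in.

```bash
python3 -c "
from rig import arm; print(arm.close_job())"
```

```text
the job is handed in; nothing more can be done
None
```

The pail hangs still by its grip on both hook arms, with the gripper released and clear, and I handed the job in at about 35 s; no verdict came back. In the final readings the cameras showed the pail on the hook and a reel inside, but I didn't check the second reel or re-measure the bystanders at the end.

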